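# Pull the palm-button cap off the carton sealer's push-button station

### The arm

A 6-joint arm with a two-finger parallel gripper is mounted at the origin on the work surface. World frame = base frame: x ahead of the robot, y to its left, z up, the work surface at z = 0. Lengths are in m, angles in degrees, forces in N, time in s.
With the tool pointing down it reaches from about 0.375 to 0.9 m from the base axis. Payload 3.1 kg.
Tool frame: the origin (TCP) lies where the fingers leave the gripper's body, on its centre line; the fingertips stand 70 mm ahead of it and the grasp point (between the pads) lies 51 mm ahead of it; z points along the fingers, y is the line along which they close (so a half turn about z gives the same grasp; the last joint's range is limited). The gripper opens to 87 mm and grips with 3 to 60 N. Pads are 19 mm wide; open, the fingers measure 117 mm over their backs; the gripper's body (75 mm by 190 mm) begins 51 mm behind the grasp point.
Start: joints at [63.226, 30.224, 82.088, -0, 67.689, -10.227], TCP at [0.178, 0.599, 0.292] pointing down, gripper open.
Joint ranges: [-176.69, 176.69], [-43.24, 126.21], [12.49, 139.97], [-82, 262], [0, 151.66], [-163.58, 163.58]. Speed limits (degrees/s): [159.86, 159.86, 180, 180, 180, 180].

### API

Orientations are given as a 3x3 rotation matrix whose columns are the frame's x, y, z axes.
In Python, from rig import readout, capture, calibration, bot, look_for gives the robot as it stands. The module is installed in compiled form; this text tells all that it offers.
- The arm moves only by the shell command python3 -m pendant 'ROWS'. ROWS is JSON, a list of rows, each a list of 7 numbers: the shift along the tool's x, y, z normalised to -1 to 1, where 1 is 200 mm, then the turn, a rotation vector about the tool's x, y, z normalised to -1 to 1, where 1 is 180 degrees, then the closure, from -1 (fully open) to 1 (shut). In form: [[dx, dy, dz, ax, ay, az, grip], ...]. A call has 1 to 8 rows; each row is the pose to reach, as a shift and turn from the pose commanded when the call began, along the tool's axes at that moment, turning the shorter way round; what a row does not reach only later rows make up. A row lasts 1/10 s, in which the tool goes at most 50 mm and 8.59 degrees, less where a joint would pass 70% of its speed; a pose out of reach is approached as far as the arm can. A call with a number of a shift or a turn outside -1 to 1 is refused whole. A call with a gripper value outside its range is refused whole. The fingers move at their own pace and stop on an object; the grip force is fixed at half the most. Time passes only in rows, so rows that repeat a pose let the fingers close. It gives the time, the measured TCP pose, the force, the opening and the grip force at its end, in the units of the state.
- readout.read_state(): the state, without advancing time (a new reading comes with each control period).
- capture(name): name is "scene" or "top" or "wrist"; returns (picture, depth): 384x512x3 uint8, red, green, blue; 384x512 float32, m along the optical axis (not along the pixel's ray), 0 where there is no reading.
- calibration(name): a dict with "mtx" (3x3 intrinsics, pixels), "k1" (the pictures are not rectified: a ray, as slopes to the right and down, at radius r is drawn at 1 + k1 r^2 times it, then the intrinsics apply), "T" (4x4, takes a point from camera to world coordinates); the wrist camera has in their place "mount" (4x4, takes a point from camera to tool coordinates, whose origin is the TCP and whose axes are the flange's). Camera axes: x right, y down, z forward; pixel columns grow to the right and rows downward; lengths in m; the calibration is good to about 2 mm. A picture is of the moment at which its call begins: read the wrist's pose just before it. calibration takes no time and is no camera call.
- bot.hand_in(): hands the job in; it is judged then, once.
Trained networks look in the newest picture that a camera, given by its name, has taken for a name from the list of things; names that differ only in an ending like _2 or _b are one class to them, and where a whole thing is asked for, a point or a joint stands for the part that bears it (a point fixed in the world has none). Each returns a list of dicts, best first, with "conf" (0 to 1); they miss things now and then, are a little off and sometimes report something else, mostly with a low value. They report only what shows in the picture. A call takes as long as a camera call. They do not tell look-alikes from the thing itself.
- look_for(thing, camera): "extent" ([left, top, right, bottom] in pixels, round what is visible of it).
The state is a dict: "time_s": time; "joint_positions": joint angles; "qvel": joint speeds; "tau": joint torques, N m; "position": TCP position; "tcp_rot": TCP orientation; "force": force on the tool from outside, world axes, zero at the start; "moment": the same for the moment, N m; "opening": opening from 0.0 (shut) to 1.0 (fully open); "grasp_force": force on a finger pad.
Only numpy, scipy, OpenCV 4.12 (cv2) and the standard library are available. Lean on these libraries where they do the work, as an engineer would, in place of code of your own. Each camera call takes 0.05 s, during which the arm holds its last target. There are 200 camera calls.

### The job

The mushroom cap of the carton sealer's palm button has to come off for washing. Take the stirrup puller, hook its lips under the cap and pull straight up until the cap pops off and is well clear of its stem; do not pull the cap with the fingers. Set the cap down gently in the steel tray, standing on its neck, then stand the puller upright on the bench and let go of it, leaving the tape roll, carton and cutter where they are.

Things in the scene. Friction and masses are not known exactly. Their poses are not given: they have to be found in the camera images.
- station: Grey push-button box fixed to the bench, 150 mm (x) by 280 mm (y), 70 mm high. Origin: centre of its underside, z up. On its lid, in a row along y: the palm button at y +75 or -75 mm, a flush button (42 mm wide, 15 mm high) at the other end, a lamp (28 mm wide, 13 mm high) at y 0. The lid is clear on the -x and +x sides of the palm button: slide the puller in from there.
- palm: Fixed collar of the palm button on the station's lid, 42 mm wide, 8 mm high. Origin: on the button's axis at the lid's surface; axes as the station's, z up. The grey stem on this axis, 21 mm wide, ends 36 mm above the lid, inside the cap; the cap is free of it once raised 22 mm. The button gives 4 mm when pressed.
- cap: Black mushroom cap, 80 g, 43 mm high, snapped on the palm button's stem. Origin: centre of the neck's lower end, z up. Neck: 34 mm wide, z 0 to 24 mm. Head: 72 mm wide, z 24 to 43 mm, domed. Fitted, its origin is 14 mm above the lid. Spring balls hold it: about 13 N straight up pops it off, then it slides freely. It can stand on its neck.
- cap_head (a point): Centre of the flat underside of the cap's head, 24 mm above the cap's origin, on its axis. The lips bear on this face, between the neck (17 mm from the axis) and the head's edge (36 mm). Fitted, it is 38 mm above the station's lid and free all round.
- puller: Stirrup puller, 300 g: steel strap bent to an upturned U, in-turned lips below, handle on top; stands on its lips. Origin: centre of its underside, z up. 44 mm long in x, 96 mm wide in y. Lips: 5 mm thick (z 0 to 5), 46 mm gap between them (y +-23), open at both x ends, so it slides over the cap along its x. Legs' inner faces at y +-43 mm; bridge z 45 to 51 mm.
- puller_handle (a point): Place to grip on the puller's black handle, 105 mm above the puller's origin, axes as the puller's. The handle is an upright block 30 mm (x) by 24 mm (y), from z 51 to 135 mm of the puller; grip it from above, across its 24 mm.
- tray: Shallow steel tray fixed to the bench, 220 mm (x) by 180 mm (y), rim 9 mm high, walls and floor 3 mm thick. Origin: centre of its underside; its inner floor is 3 mm above it.
- tape: Roll of brown carton tape lying flat, 110 mm across, 48 mm high, beyond the station. Origin: centre of its underside. Bystander.
- carton: Small open cardboard carton, 140 x 170 mm, 90 mm high, flaps folded down outside, beyond the station. Origin: centre of its underside. Bystander.
- cutter: Grey box cutter lying flat, about 160 mm long (its x), 26 mm wide, 21 mm high, at the right beyond the tray or puller. Origin: underside, near its middle. Bystander.
Mind the look-alikes: they are no part of the job. Several things look just like the puller: the one meant starts farthest to the robot's right.

How it is judged (in metres and radians):
On the way:
1. the cap, carried by the puller's lips, has been pulled straight up clear of its stem (z of cap in the frame of palm above 0.039 m and horizontal distance between cap and palm below 0.025 m and contact force between puller and cap above 0.2 N), for 0.1 s.
At the end, for the whole second after the job is handed in: The cap stands upright (within 0.1 rad) on its neck on the tray's floor, its axis at least 20 mm inside the rim, at rest and free of the puller; the puller stands upright (within 0.1 rad) on the bench, released and at rest (x of cap in the frame of tray between -0.09 and 0.09 m and y of cap in the frame of tray between -0.07 and 0.07 m and height (world z) of cap below 0.008 m and angle between each of cap, puller's own z axis and vertical below 0.1 rad and linear speed of each of cap, puller below 0.02 m/s and contact force between puller and cap below 0.05 N and height (world z) of puller below 0.006 m); the robot touches nothing.
It fails at once if the fingers take hold of the cap (contact force between the fingers and cap above 1 N).
It fails at once if the cap is dropped or banged down on the tray (over 25 N) (contact force between cap and tray above 25 N).
It fails at once if the tape roll, carton or cutter is pushed more than 30 mm (distance of any of tape, carton, cutter from where it was at the start of the episode above 0.03 m).
It also fails if it takes over 72 s, if anything falls off the work surface, if the arm or the gripper's body presses on something with over 40 N, if the wrist force passes 120 N, or if a joint passes its speed limit or range.

## Working session

There is one attempt and no reset: what is moved stays moved. The work goes in short steps, Python scripts to look and compute and a shell command to move; the robot and the scene stay as the last step left them, time stands still between calls to the robot, and variables do not carry over. Pictures are saved under pics/ and viewed, at most 10 in all, crops included, and the job is handed in when it is done.

```bash
mkdir -p pics; cat > h.py <<'E'
import numpy as np, cv2
from rig import readout, capture, calibration, bot, look_for
def cloud(name):
    s=readout.read_state(); img,d=capture(name); c=calibration(name)
    if name=='wrist':
        T=np.eye(4); T[:3,:3]=np.array(s['tcp_rot']); T[:3,3]=s['position']; T=T@np.array(c['mount'])
    else: T=np.array(c['T'])
    h,w=d.shape; u,v=np.meshgrid(np.arange(w),np.arange(h))
    k=np.array(c['mtx'],float)
    r=cv2.undistortPoints(np.stack([u,v],-1).reshape(-1,1,2).astype(np.float64),k,np.array([c['k1'],0,0,0.]))
    r=r.reshape(h,w,2); P=np.dstack([r*d[...,None],d])@T[:3,:3].T+T[:3,3]
    P[d<=0]=np.nan
    return img,P
def save(img,f): cv2.imwrite('pics/'+f,img[...,::-1])
E
python3 - <<'E'
from h import *
s=readout.read_state(); print(s['tcp_rot'],s['position'],s['force'],s['time_s'])
ims=[]
for n in ['scene','top']:
    img,P=cloud(n); save(img,n+'.png'); np.save(n+'.npy',P)
    for t in ['station','palm','cap','puller','tray','tape','carton','cutter']:
        for r in look_for(t,n):
            if r['conf']<.3: continue
            e=np.array(r['extent']); l,tp,rr,b=e.astype(int)
            Q=P[max(tp,0):b,max(l,0):rr].reshape(-1,3)
            print(n,t,round(r['conf'],2),e.round().astype(int),'med',np.nanmedian(Q,0).round(3),'ctr',P[min((tp+b)//2,383),min((l+rr)//2,511)].round(3))
E
```

```text
[[-9.58585052e-01  2.84804693e-01 -9.92738610e-04]
 [ 2.84806158e-01  9.58583093e-01 -1.97630269e-03]
 [ 3.88762167e-04 -2.17719228e-03 -9.99997554e-01]] [0.17771263 0.5985925  0.29125016] [-0.67136063  0.20869848 -0.06269442] 0.0
scene station 0.71 [214 181 324 260] med [ 0.553 -0.     0.035] ctr [ 0.567 -0.024  0.071]
scene palm 0.41 [239 219 255 223] med [ 0.539 -0.079  0.079] ctr [ 0.539 -0.079  0.081]
scene cap 0.84 [233 196 257 218] med [ 0.526 -0.072  0.12 ] ctr [ 0.536 -0.08   0.128]
scene puller 0.9 [114 171 149 214] med [ 0.194 -0.269  0.003] ctr [ 0.22  -0.28   0.074]
scene puller 0.89 [152 186 185 233] med [ 0.339 -0.217  0.004] ctr [ 0.367 -0.231  0.081]
scene puller 0.62 [242 143 277 188] med [0.318 0.136 0.002] ctr [0.339 0.112 0.065]
scene tray 0.66 [305 149 385 202] med [0.488 0.362 0.002] ctr [0.487 0.362 0.002]
scene tape 0.96 [253 274 298 321] med [ 0.756 -0.149  0.025] ctr [ 0.746 -0.143  0.004]
scene carton 0.69 [327 208 409 284] med [0.777 0.166 0.007] ctr [0.765 0.176 0.005]
scene cutter 0.63 [159 308 194 361] med [ 0.69  -0.398  0.002] ctr [ 0.697 -0.397  0.0
[... 242 characters left out ...]
  -0.265  0.075]
top puller 0.87 [181 247 218 272] med [0.328 0.107 0.048] ctr [0.326 0.102 0.125]
top puller 0.86 [304 232 343 271] med [ 0.351 -0.224  0.001] ctr [ 0.349 -0.214  0.113]
top puller 0.57 [346 196 390 225] med [ 0.466 -0.349  0.002] ctr [ 0.465 -0.345  0.074]
top puller 0.57 [272  95 314 136] med [ 0.757 -0.15   0.002] ctr [ 0.763 -0.152  0.   ]
top tray 0.63 [ 78 165 144 243] med [0.486 0.378 0.001] ctr [ 0.486  0.38  -0.002]
top tape 0.64 [273  95 315 137] med [ 0.757 -0.153  0.001] ctr [ 0.762 -0.155  0.001]
top carton 0.7 [151  73 220 132] med [0.796 0.171 0.004] ctr [0.799 0.173 0.003]
top cutter 0.66 [373 113 381 163] med [ 0.691 -0.401  0.012] ctr [ 0.691 -0.401  0.014]
```

```bash
python3 - <<'E'
from h import *
a=cv2.imread('pics/top.png'); b=cv2.imread('pics/scene.png')
cv2.imwrite('pics/t2.png',cv2.resize(a,(800,600),interpolation=cv2.INTER_CUBIC))
P=np.load('top.npy')
# bridge/handle of puller + station + tray
def fit(c,r,z0,z1,label):
    m=(np.hypot(P[...,0]-c[0],P[...,1]-c[1])<r)&(P[...,2]>z0)&(P[...,2]<z1)
    Q=P[m][:,:2].astype(np.float32); (x,y),(w,h),an=cv2.minAreaRect(Q); print(label,len(Q),(x,y),(w,h),an, Q.mean(0))
fit((.466,-.345),.08,.04,.06,'bridge'); fit((.466,-.345),.08,.115,.15,'handle')
fit((.524,0.004),.2,.06,.075,'lid'); fit((.527,-.067),.05,.11,.14,'cap')
E
```

```text
bridge 347 (0.4667140245437622, -0.35828426480293274) (0.044084303081035614, 0.09808512777090073) 21.146690368652344 [ 0.46127063 -0.34669465]
handle 127 (0.46642953157424927, -0.35759690403938293) (0.02993841841816902, 0.023703962564468384) 21.92143440246582 [ 0.46546772 -0.3558254 ]
lid 4636 (0.529763400554657, 0.0058782100677490234) (0.2805783748626709, 0.15125609934329987) 87.727783203125 [0.5264048  0.01297083]
cap 562 (0.5262709856033325, -0.06887882202863693) (0.06970778852701187, 0.07009626924991608) 32.41021728515625 [ 0.5240392  -0.06866109]
```

View pics/t2.png

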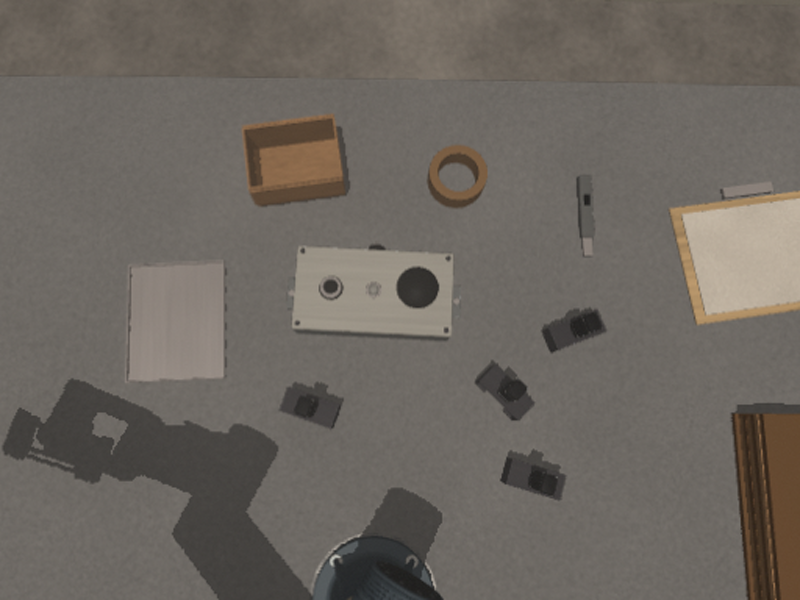

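View pics/scene.png

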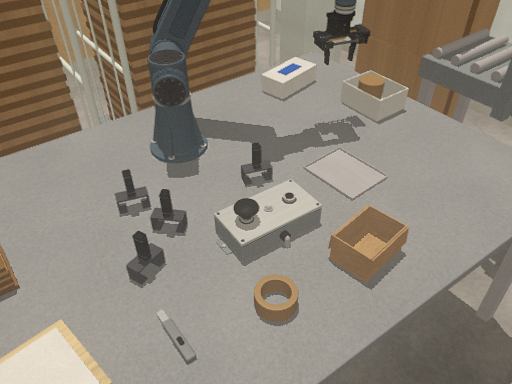

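```bash
cat >> h.py <<'E'
from scipy.spatial.transform import Rotation as Rn
def plan(xyz,yaw):
    "shift and turn (normalised, tool axes) to a downward TCP pose, tool x at yaw degrees"
    s=readout.read_state(); R=np.array(s['tcp_rot']); c,n=np.cos(np.radians(yaw)),np.sin(np.radians(yaw))
    G=np.array([[c,n,0],[n,-c,0],[0,0,-1.]])
    d=R.T@(np.array(xyz)-s['position']); w=Rn.from_matrix(R.T@G).as_rotvec()
    print('t',s['time_s'],'pos',np.round(s['position'],4),'yaw',np.degrees(np.arctan2(R[1,0],R[0,0])).round(2),'F',np.round(s['force'],2),'open',s['opening'],'gf',s['grasp_force'])
    print('shift',(d/.2).round(4),'turn',(w/np.pi).round(4))
E
python3 -m pendant '[[-1,-0.8,0,0,0,0.38,-1],[-1,-0.8,0,0,0,0.38,-1],[-1,-0.8,0,0,0,0.38,-1],[-1,-0.8,0,0,0,0.38,-1],[-1,-0.8,0,0,0,0.38,-1],[-1,-0.8,0,0,0,0.38,-1],[-1,-0.8,0,0,0,0.38,-1],[-1,-0.8,0,0,0,0.38,-1]]'
python3 -c "
from h import *
plan([.52,.0,.29],60)"
```

```text
time_s: 1.7
position: [0.3248, 0.3881, 0.2925]
tcp_rot: [[-0.08, 0.997, 0.0], [0.997, 0.08, 0.0], [0.0, 0.0, -1.0]]
force: [-0.3, 0.3, 0.1]
opening: 1.001
grasp_force: 0.0
t 1.7 pos [0.3248 0.3881 0.2925] yaw 94.59 F [-0.3   0.28  0.07] open 1.0005769054335776 gf 0.0
shift [-2.0123  0.8176  0.0121] turn [ 1.000e-04 -1.000e-04  1.922e-01]
```

```bash
python3 -m pendant '[[-1,0.5,0,0,0,0.2,-1],[-1,0.5,0,0,0,0.2,-1],[-1,0.5,0,0,0,0.2,-1],[-1,0.5,0,0,0,0.2,-1],[-1,0.5,0,0,0,0.2,-1],[-1,0.5,0,0,0,0.2,-1]]'
python3 -c "
from h import *
plan([.5,-.1,.29],40)"
```

```text
time_s: 2.3
position: [0.4436, 0.1959, 0.2925]
tcp_rot: [[0.519, 0.855, 0.002], [0.855, -0.519, -0.0], [0.001, 0.002, -1.0]]
force: [-0.7, -0.3, 0.4]
opening: 1.003
grasp_force: 0.0
t 2.3 pos [0.4436 0.1959 0.2925] yaw 58.76 F [-0.68 -0.3   0.37] open 1.0032074121834555 gf 0.0
shift [-1.1186  1.0084  0.0137] turn [ 0.0006 -0.0003  0.1042]
```

```bash
python3 -m pendant '[[-1,0.9,0,0,0,0.1,-1],[-1,0.9,0,0,0,0.1,-1],[-1,0.9,0,0,0,0.1,-1],[-1,0.9,0,0,0,0.1,-1],[-1,0.9,0,0,0,0.1,-1],[-1,0.9,0,0,0,0.1,-1],[-1,0.9,0,0,0,0.1,-1]]'
python3 -c "
from h import *
plan([.467,-.358,.29],21.3)"
```

```text
time_s: 3.0
position: [0.4937, -0.0675, 0.2924]
tcp_rot: [[0.756, 0.655, 0.001], [0.655, -0.756, -0.0], [0.001, 0.001, -1.0]]
force: [0.3, 0.6, -0.1]
opening: 0.997
grasp_force: 0.0
t 3.0 pos [ 0.4937 -0.0675  0.2924] yaw 40.89 F [ 0.27  0.63 -0.11] open 0.9970001787350008 gf 0.0
shift [-1.0519  1.0106  0.0123] turn [ 0.0003 -0.0003  0.1088]
```

```bash
python3 -m pendant '[[-1,1,0,0,0,0.109,-1],[-1,1,0,0,0,0.109,-1],[-1,1,0,0,0,0.109,-1],[-1,1,0,0,0,0.109,-1],[-1,1,0,0,0,0.109,-1],[-1,1,0,0,0,0.109,-1],[-1,1,0,0,0,0.109,-1],[-1,1,0,0,0,0.109,-1]]'
python3 - <<'E'
from h import *
img,P=cloud('wrist'); save(img,'w1.png'); print(look_for('puller','wrist'))
for z0,z1 in [(.04,.06),(.12,.15)]:
    m=(np.hypot(P[...,0]-.467,P[...,1]+.358)<.09)&(P[...,2]>z0)&(P[...,2]<z1)
    Q=P[m]; print(len(Q),Q[:,2].mean() if len(Q) else 0, cv2.minAreaRect(Q[:,:2].astype(np.float32)) if len(Q)>5 else 0)
plan([.467,-.358,.29],21.3)
E
```

```text
time_s: 3.8
position: [0.4736, -0.3461, 0.2918]
tcp_rot: [[0.931, 0.366, -0.001], [0.366, -0.931, 0.002], [0.0, -0.003, -1.0]]
force: [0.0, -0.3, -0.4]
opening: 1.0
grasp_force: 0.0
[{'extent': [111.0, 185.7, 163.2, 244.2], 'conf': 0.64}, {'extent': [227.4, 164.8, 300.9, 223.7], 'conf': 0.58}]
1881 0.05074868072395139 ((0.4657837748527527, -0.35791781544685364), (0.04447103291749954, 0.09582838416099548), 20.58609962463379)
727 0.13350679380346966 ((0.4656132757663727, -0.3580923080444336), (0.030322536826133728, 0.02328459918498993), 21.540605545043945)
t 3.9 pos [ 0.4737 -0.3452  0.292 ] yaw 21.57 F [-0.01  0.27 -0.06] open 0.9948100776296837 gf 0.0
shift [-0.0546  0.0474  0.0099] turn [-0.0007  0.      0.0015]
```

View pics/w1.png

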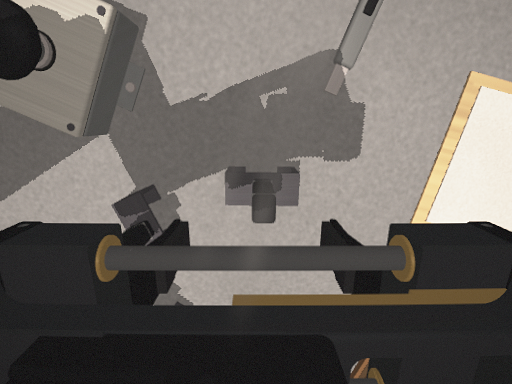

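```bash
python3 -c "
from h import *
plan([.4657,-.358,.157],21.1)"
```

```text
t 3.9 pos [ 0.4737 -0.3452  0.292 ] yaw 21.57 F [-0.01  0.27 -0.06] open 0.9948100776296837 gf 0.0
shift [-0.0606  0.0465  0.6749] turn [-0.0007  0.0001  0.0026]
```

```bash
python3 -m pendant '[[-0.061,0.047,0,0,0,0.003,-1],[-0.061,0.047,0.1,0,0,0.003,-1],[-0.061,0.047,0.3,0,0,0.003,-1],[-0.061,0.047,0.5,0,0,0.003,-1],[-0.061,0.047,0.62,0,0,0.003,-1],[-0.061,0.047,0.675,0,0,0.003,-1],[-0.061,0.047,0.675,0,0,0.003,-1],[-0.061,0.047,0.675,0,0,0.003,-1]]'
python3 -c "
from h import *
plan([.4657,-.358,.157],21.1)"
```

```text
time_s: 4.7
position: [0.4661, -0.3616, 0.1583]
tcp_rot: [[0.934, 0.357, 0.001], [0.357, -0.934, -0.002], [0.001, 0.002, -1.0]]
force: [-0.4, 0.3, 0.3]
opening: 1.0
grasp_force: 0.0
t 4.7 pos [ 0.4661 -0.3616  0.1583] yaw 20.92 F [-0.4   0.3   0.26] open 1.000293495825865 gf 0.0
shift [ 0.0047 -0.0174  0.0067] turn [ 0.0006 -0.0002 -0.001 ]
```

```bash
python3 -m pendant '[[0.004,-0.017,0.006,0,0,0,-1],[0.004,-0.017,0.006,0,0,0,0],[0.004,-0.017,0.006,0,0,0,1],[0.004,-0.017,0.006,0,0,0,1],[0.004,-0.017,0.006,0,0,0,1],[0.004,-0.017,0.006,0,0,0,1],[0.004,-0.017,0.006,0,0,0,1],[0.004,-0.017,0.006,0,0,0,1]]'
python3 -m pendant '[[0,0,0,0,0,0,1],[0,0,0,0,0,0,1],[0,0,-0.1,0,0,0,1],[0,0,-0.3,0,0,0,1],[0,0,-0.5,0,0,0,1],[0,0,-0.7,0,0,0,1],[0,0,-0.7,0,0,0,1],[0,0,-0.7,0,0,0,1]]'
python3 -c "
from h import *
plan([.43,-.2,.30],-2.3)"
```

```text
time_s: 5.5
position: [0.465, -0.3577, 0.156]
tcp_rot: [[0.934, 0.357, -0.0], [0.357, -0.934, 0.0], [-0.0, -0.0, -1.0]]
force: [-0.3, 0.4, -0.1]
opening: 0.449
grasp_force: 0.0
time_s: 6.3
position: [0.4647, -0.3573, 0.296]
tcp_rot: [[0.934, 0.357, -0.0], [0.357, -0.934, 0.0], [-0.0, -0.0, -1.0]]
force: [-0.2, 0.5, -4.5]
opening: 0.27
grasp_force: 30.0
t 6.3 pos [ 0.4647 -0.3573  0.296 ] yaw 20.89 F [-0.21  0.55 -4.52] open 0.2699496439162545 gf 29.990550064248964
shift [ 0.1185 -0.7966 -0.0198] turn [-0.      0.      0.1289]
```

```bash
python3 -m pendant '[[0.06,-0.2,-0.02,0,0,0.03,1],[0.12,-0.4,-0.02,0,0,0.06,1],[0.12,-0.6,-0.02,0,0,0.1,1],[0.12,-0.75,-0.02,0,0,0.129,1],[0.12,-0.8,-0.02,0,0,0.129,1],[0.12,-0.8,-0.02,0,0,0.129,1]]'
python3 -c "
from h import *
plan([.4367,-.0654,.30],-2.3)"
```

```text
time_s: 6.9
position: [0.4288, -0.1976, 0.2982]
tcp_rot: [[0.999, -0.038, -0.004], [-0.038, -0.999, 0.003], [-0.004, -0.003, -1.0]]
force: [-0.2, -0.4, -3.4]
opening: 0.272
grasp_force: 30.0
t 6.9 pos [ 0.4288 -0.1976  0.2982] yaw -2.18 F [-0.18 -0.44 -3.35] open 0.2724985742605417 gf 29.99054494779557
shift [ 0.0141 -0.6621 -0.0068] turn [-0.001   0.0014  0.0007]
```

```bash
python3 -m pendant '[[0.014,-0.2,-0.007,0,0,0,1],[0.014,-0.4,-0.007,0,0,0,1],[0.014,-0.58,-0.007,0,0,0,1],[0.014,-0.66,-0.007,0,0,0,1],[0.014,-0.662,-0.007,0,0,0,1],[0.014,-0.662,-0.007,0,0,0,1]]'
python3 - <<'E'
from h import *
plan([.4367,-.0654,.246],-2.3)
def rect(P,c,r,z0,z1,l):
    m=(np.hypot(P[...,0]-c[0],P[...,1]-c[1])<r)&(P[...,2]>z0)&(P[...,2]<z1); Q=P[m]
    if len(Q)>5: print(l,len(Q),Q[:,2].min(),np.median(Q[:,2]),Q[:,2].max(),Q.mean(0).round(4),cv2.minAreaRect(Q[:,:2].astype(np.float32)))
for n in ['wrist','top','scene']:
    img,P=cloud(n); save(img,n+'2.png')
    rect(P,(.4367,-.0654),.07,.175,.205,n+' bridge')
    rect(P,(.4367,-.0654),.07,.135,.17,n+' low')
    rect(P,(.5266,-.069),.045,.10,.135,n+' cap')
a=np.hstack([cv2.imread('pics/wrist2.png')[:, :],cv2.resize(cv2.imread('pics/scene2.png')[150:270,180:340],(512,384))])
cv2.imwrite('pics/c2.png',cv2.resize(a,(800,300)))
E
```

```text
time_s: 7.5
position: [0.4395, -0.0685, 0.301]
tcp_rot: [[0.999, -0.04, 0.0], [-0.04, -0.999, -0.001], [0.0, 0.001, -1.0]]
force: [-0.2, -0.2, -5.1]
opening: 0.27
grasp_force: 30.0
t 7.5 pos [ 0.4395 -0.0685  0.301 ] yaw -2.28 F [-0.17 -0.19 -5.12] open 0.2704400092470278 gf 29.990215766010806
shift [-0.0149 -0.0153  0.2752] turn [ 0.0003 -0.0001  0.0001]
wrist bridge 3843 0.17504998657402493 0.196035480154018 0.20489347467896232 [ 0.4489 -0.0685  0.1958] ((0.4402129054069519, -0.06812207400798798), (0.09622272104024887, 0.04369392618536949), 87.83636474609375)
wrist low 597 0.14547939546824581 0.15013525790331664 0.16995843381628833 [ 0.4574 -0.0692  0.1518] ((0.4567667841911316, -0.06893739104270935), (0.09552399069070816, 0.01013808324933052), 87.84269714355469)
wrist cap 4156 0.1130007823145604 0.12348689053745651 0.1291605743576243 [ 0.5252 -0.0691  0.1228] ((0.5246922373771667, -0.06880736351013184), (0.07064878195524216, 0.0711328461766243), 88.88414764404297)
top bridge 33 0.18930521689396118 0.19414136059781117 0.19712026550818262 [ 0.4203 -0.0745  0.1941] ((0.42043769359588
[... 220 characters left out ...]
1719093323), (0.020889196544885635, 0.003373915795236826), 83.52948760986328)
scene bridge 386 0.1750401881496768 0.1957735716718093 0.20454892993975904 [ 0.4457 -0.0762  0.194 ] ((0.4409045875072479, -0.06882810592651367), (0.0982147604227066, 0.05048967897891998), 86.20811462402344)
scene low 222 0.14431525635857134 0.15153451367823623 0.16936817947521132 [ 0.4455 -0.0656  0.1539] ((0.4413206875324249, -0.07032035291194916), (0.09682641923427582, 0.04797319695353508), 88.37128448486328)
scene cap 384 0.10861430408441763 0.12291672515101104 0.1311777191167378 [ 0.534  -0.0746  0.122 ] ((0.5288082957267761, -0.07107383012771606), (0.06708195060491562, 0.06787167489528656), 89.61616516113281)
```

View pics/c2.png

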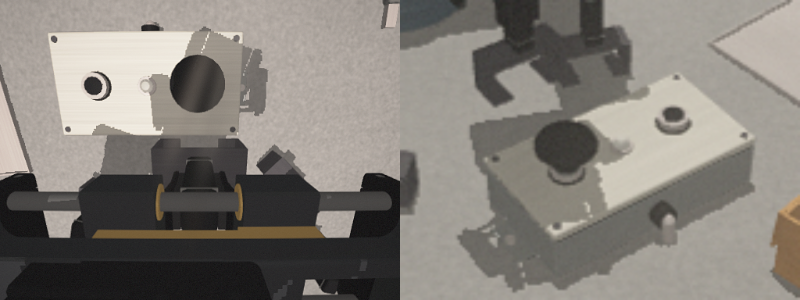

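```bash
python3 -m pendant '[[0,-0.013,0.07,0,0,0,1],[0,-0.013,0.15,0,0,0,1],[0,-0.013,0.23,0,0,0,1],[0,-0.013,0.265,0,0,0,1],[0,-0.013,0.265,0,0,0,1],[0,-0.013,0.265,0,0,0,1]]'
python3 -c "
from h import *
plan([.526,-.069,.248],-2.27)"
```

```text
time_s: 8.25
position: [0.4391, -0.0655, 0.2487]
tcp_rot: [[0.999, -0.041, 0.001], [-0.041, -0.999, -0.0], [0.001, 0.0, -1.0]]
force: [-0.8, -0.5, -4.1]
opening: 0.268
grasp_force: 30.0
t 8.25 pos [ 0.4391 -0.0655  0.2487] yaw -2.36 F [-0.78 -0.5  -4.1 ] open 0.26789936421505495 gf 29.99036325258203
shift [ 4.348e-01 -2.000e-04  4.000e-03] turn [ 0.0001 -0.0002 -0.0005]
```

```bash
python3 -m pendant '[[0.06,0,0.003,0,0,0,1],[0.13,0,0.003,0,0,0,1],[0.2,0,0.003,0,0,0,1],[0.27,0,0.003,0,0,0,1],[0.34,0,0.003,0,0,0,1],[0.4,0,0.003,0,0,0,1],[0.432,0,0.003,0,0,0,1],[0.432,0,0.003,0,0,0,1]]'
python3 - <<'E'
from h import *
plan([.526,-.069,.248],-2.27)
img,P=cloud('scene'); save(cv2.resize(img[150:270,180:340],(640,480)),'c3.png')
E
```

```text
time_s: 9.05
position: [0.5262, -0.0685, 0.2481]
tcp_rot: [[0.999, -0.04, 0.002], [-0.04, -0.999, -0.001], [0.002, 0.0, -1.0]]
force: [-0.2, 0.3, -3.5]
opening: 0.273
grasp_force: 30.0
t 9.05 pos [ 0.5262 -0.0685  0.2481] yaw -2.31 F [-0.22  0.3  -3.53] open 0.27338884198252134 gf 29.99045287957415
shift [-0.0011  0.0023  0.0004] turn [ 0.0002 -0.0005 -0.0002]
```

View pics/c3.png

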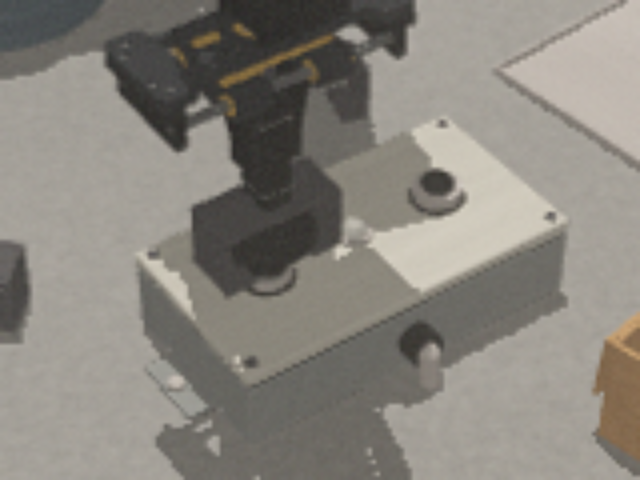

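```bash
python3 -m pendant '[[0,0,-0.02,0,0,0,1],[0,0,-0.04,0,0,0,1],[0,0,-0.055,0,0,0,1],[0,0,-0.065,0,0,0,1],[0,0,-0.075,0,0,0,1],[0,0,-0.085,0,0,0,1],[0,0,-0.095,0,0,0,1],[0,0,-0.105,0,0,0,1]]'
python3 -m pendant '[[0,0,-0.015,0,0,0,1],[0,0,-0.03,0,0,0,1],[0,0,-0.05,0,0,0,1],[0,0,-0.07,0,0,0,1],[0,0,-0.09,0,0,0,1],[0,0,-0.11,0,0,0,1],[0,0,-0.13,0,0,0,1],[0,0,-0.15,0,0,0,1]]'
python3 -m pendant '[[0,0,-0.02,0,0,0,1],[0,0,-0.04,0,0,0,1],[0,0,-0.06,0,0,0,1],[0,0,-0.08,0,0,0,1],[0,0,-0.1,0,0,0,1],[0,0,-0.1,0,0,0,1],[0,0,-0.1,0,0,0,1],[0,0,-0.1,0,0,0,1]]'
python3 - <<'E'
from h import *
plan([.526,-.069,.32],-2.27)
img,P=cloud('scene'); save(cv2.resize(img[130:250,180:340],(640,480)),'c4.png')
E
```

```text
time_s: 9.9
position: [0.5254, -0.0685, 0.2698]
tcp_rot: [[0.999, -0.041, 0.001], [-0.041, -0.999, -0.0], [0.001, 0.0, -1.0]]
force: [-0.1, 0.5, -4.0]
opening: 0.276
grasp_force: 30.0
time_s: 10.7
position: [0.5249, -0.0683, 0.2992]
tcp_rot: [[0.999, -0.041, -0.0], [-0.041, -0.999, 0.0], [-0.0, -0.0, -1.0]]
force: [0.1, -1.2, -5.1]
opening: 0.276
grasp_force: 30.0
time_s: 11.5
position: [0.5248, -0.0683, 0.3187]
tcp_rot: [[0.999, -0.041, -0.001], [-0.041, -0.999, 0.0], [-0.001, -0.0, -1.0]]
force: [-0.8, 0.3, -3.9]
opening: 0.276
grasp_force: 30.0
t 11.5 pos [ 0.5248 -0.0683  0.3187] yaw -2.33 F [-0.82  0.33 -3.92] open 0.27623290190200356 gf 29.99044509138912
shift [ 0.0061  0.0032 -0.0067] turn [-0.      0.0002 -0.0003]
```

View pics/c4.png

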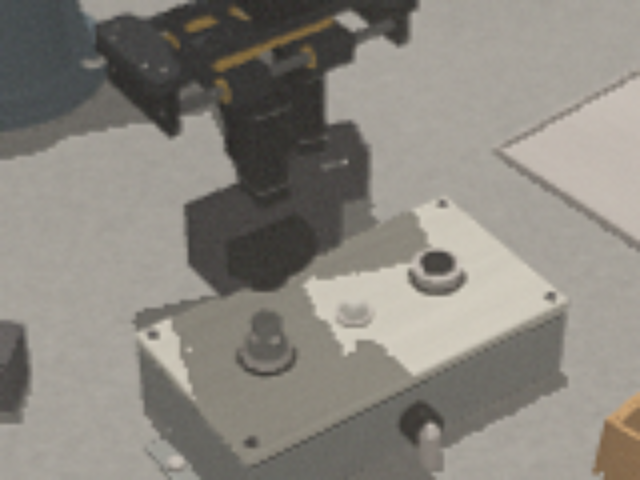

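```bash
python3 - <<'E'
from h import *
P=np.load('top.npy')
for u,v in [(84,171),(141,170),(142,240),(84,242),(113,206)]: print(P[v,u].round(4))
img,W=cloud('wrist')
m=(np.hypot(W[...,0]-.525,W[...,1]+.068)<.06)&(W[...,2]>.2)&(W[...,2]<.225); Q=W[m]
A=np.c_[Q[:,:2],np.ones(len(Q))]; c=np.linalg.lstsq(A,Q[:,2],rcond=None)[0]
r=Q[:,2]-A@c; Q=Q[abs(r)<.003]; A=np.c_[Q[:,:2],np.ones(len(Q))]; c=np.linalg.lstsq(A,Q[:,2],rcond=None)[0]
print(len(Q),'slope',c,'mean',Q.mean(0), cv2.minAreaRect(Q[:,:2].astype(np.float32)))
plan([.50,.10,.30],-1)
E
```

```text
[0.5801 0.4619 0.0016]
[0.5849 0.2942 0.0023]
[0.3797 0.2772 0.0101]
[0.3727 0.4441 0.0014]
[0.4773 0.3693 0.0005]
3626 slope [-0.00775927 -0.0004299   0.21766441] mean [ 0.5333522  -0.06811326  0.21355527] ((0.5253075957298279, -0.06772684305906296), (0.09606122970581055, 0.043848417699337006), 87.89524841308594)
t 11.6 pos [ 0.5248 -0.0683  0.3186] yaw -2.33 F [ 0.15  0.56 -4.11] open 0.2746929842643098 gf 29.99035050161183
shift [-0.1582 -0.8358  0.0932] turn [-0.      0.0002 -0.0074]
```

```bash
python3 -m pendant '[[0,-0.02,0,0,0,0,1],[-0.01,-0.07,0,0,0,0,1],[-0.02,-0.15,0,0,0,0,1],[-0.03,-0.25,0,0,0,0,1],[-0.04,-0.36,0,0,0,0,1],[-0.05,-0.47,0,0,0,0,1],[-0.06,-0.58,0,0,0,0,1],[-0.07,-0.69,0,0,0,0,1]]'
python3 -m pendant '[[-0.01,-0.11,0,0,0,-0.004,1],[-0.02,-0.22,0,0,0,-0.008,1],[-0.03,-0.33,0,0,0,-0.012,1],[-0.04,-0.44,0,0,0,-0.016,1],[-0.05,-0.55,0,0,0,-0.02,1],[-0.06,-0.66,0,0,0,-0.024,1],[-0.07,-0.77,0,0,0,-0.028,1],[-0.08,-0.88,0,0,0,-0.032,1]]'
python3 -c "
from h import *
plan([.479,.369,.30],5)"
```

```text
time_s: 12.4
position: [0.5158, 0.0724, 0.3189]
tcp_rot: [[0.999, -0.04, -0.0], [-0.04, -0.999, 0.001], [-0.001, -0.001, -1.0]]
force: [-0.7, -0.3, -4.5]
opening: 0.27
grasp_force: 30.0
time_s: 13.2
position: [0.5065, 0.2488, 0.3188]
tcp_rot: [[0.998, 0.061, -0.001], [0.061, -0.998, 0.0], [-0.001, -0.0, -1.0]]
force: [0.1, 0.8, -3.5]
opening: 0.273
grasp_force: 30.0
t 13.2 pos [0.5065 0.2488 0.3188] yaw 3.52 F [ 0.1   0.82 -3.48] open 0.2727782160085473 gf 29.989928270224482
shift [-0.1    -0.6083  0.0941] turn [-0.0001  0.0003 -0.0082]
```

```bash
python3 -m pendant '[[-0.02,-0.11,0,0,0,0,1],[-0.04,-0.22,0,0,0,0,1],[-0.06,-0.33,0,0,0,-0.004,1],[-0.08,-0.44,0,0,0,-0.008,1],[-0.1,-0.53,0,0,0,-0.008,1],[-0.1,-0.58,0,0,0,-0.008,1],[-0.1,-0.605,0,0,0,-0.008,1],[-0.1,-0.608,0,0,0,-0.008,1]]'
python3 - <<'E'
from h import *
plan([.479,.369,.195],5)
img,P=cloud('scene'); 
print(look_for('cap','scene'), look_for('tray','scene'))
save(cv2.resize(img[70:220,250:450],(640,480)),'c5.png')
E
```

```text
time_s: 14.0
position: [0.4802, 0.3674, 0.3187]
tcp_rot: [[0.996, 0.086, -0.0], [0.086, -0.996, -0.0], [-0.0, 0.0, -1.0]]
force: [0.0, -0.1, -4.3]
opening: 0.271
grasp_force: 30.0
t 14.0 pos [0.4802 0.3674 0.3187] yaw 4.93 F [ 0.01 -0.05 -4.27] open 0.2705457083262654 gf 29.990504854358733
shift [-0.0052 -0.0088  0.6187] turn [ 0.0001  0.     -0.0004]
[{'extent': [346.6, 121.5, 359.8, 141.8], 'conf': 0.75}] [{'extent': [303.6, 147.7, 386.1, 199.6], 'conf': 0.89}, {'extent': [255.6, 275.3, 297.3, 321.2], 'conf': 0.21}]
```

View pics/c5.png

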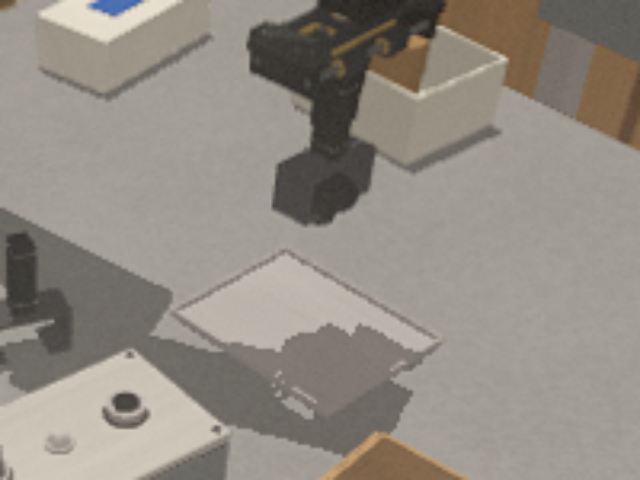

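```bash
python3 -m pendant '[[0,-0.003,0.04,0,0,0,1],[-0.005,-0.008,0.12,0,0,0,1],[-0.005,-0.008,0.22,0,0,0,1],[-0.005,-0.008,0.32,0,0,0,1],[-0.005,-0.008,0.42,0,0,0,1],[-0.005,-0.008,0.52,0,0,0,1],[-0.005,-0.008,0.59,0,0,0,1],[-0.005,-0.008,0.62,0,0,0,1]]'
python3 -m pendant '[[0,0,0.01,0,0,0,1],[0,0,0.02,0,0,0,1],[0,0,0.03,0,0,0,1],[0,0,0.04,0,0,0,1],[0,0,0.05,0,0,0,1],[0,0,0.06,0,0,0,1],[0,0,0.07,0,0,0,1],[0,0,0.08,0,0,0,1]]'
python3 -c "
from h import *
plan([.479,.369,.172],5)"
```

```text
time_s: 14.95
position: [0.4788, 0.3675, 0.193]
tcp_rot: [[0.996, 0.084, -0.003], [0.084, -0.996, -0.002], [-0.003, 0.001, -1.0]]
force: [-0.5, -0.2, -4.1]
opening: 0.276
grasp_force: 30.0
time_s: 15.75
position: [0.4794, 0.3683, 0.1787]
tcp_rot: [[0.996, 0.085, 0.0], [0.085, -0.996, 0.0], [0.0, -0.0, -1.0]]
force: [-0.7, -0.1, -3.8]
opening: 0.276
grasp_force: 30.0
t 15.75 pos [0.4794 0.3683 0.1787] yaw 4.87 F [-0.69 -0.14 -3.79] open 0.27648708439941333 gf 29.990430440520868
shift [-0.0016 -0.0036  0.0337] turn [-0.     -0.     -0.0007]
```

```bash
python3 -m pendant '[[0,0,0.005,0,0,0,1],[0,0,0.01,0,0,0,1],[0,0,0.015,0,0,0,1],[0,0,0.02,0,0,0,1],[0,0,0.025,0,0,0,1],[0,0,0.03,0,0,0,1],[0,0,0.034,0,0,0,1],[0,0,0.034,0,0,0,1]]'
python3 - <<'E'
from h import *
plan([.479,.369,.172],5)
img,P=cloud('scene'); save(cv2.resize(img[110:200,290:410],(640,480)),'c6.png')
img,P=cloud('wrist')
m=(np.hypot(P[...,0]-.479,P[...,1]-.369)<.06)&(P[...,2]>.02)&(P[...,2]<.055);Q=P[m]; print(len(Q),Q.mean(0) if len(Q) else 0, Q[:,2].max() if len(Q) else 0, cv2.minAreaRect(Q[:,:2].astype(np.float32)) if len(Q)>5 else 0)
E
```

```text
time_s: 16.55
position: [0.4793, 0.3682, 0.1719]
tcp_rot: [[0.996, 0.085, -0.0], [0.085, -0.996, -0.0], [-0.0, 0.0, -1.0]]
force: [0.1, -0.5, -4.2]
opening: 0.276
grasp_force: 30.0
t 16.55 pos [0.4793 0.3682 0.1719] yaw 4.87 F [ 0.07 -0.49 -4.2 ] open 0.27577651068405945 gf 29.990399797679856
shift [-0.0012 -0.0039 -0.0004] turn [ 0.      0.0001 -0.0007]
1645 [0.50276449 0.37033702 0.03606469] 0.054890950106468606 ((0.503338098526001, 0.3708581030368805), (0.02366657741367817, 0.09530265629291534), 4.876949310302734)
```

View pics/c6.png

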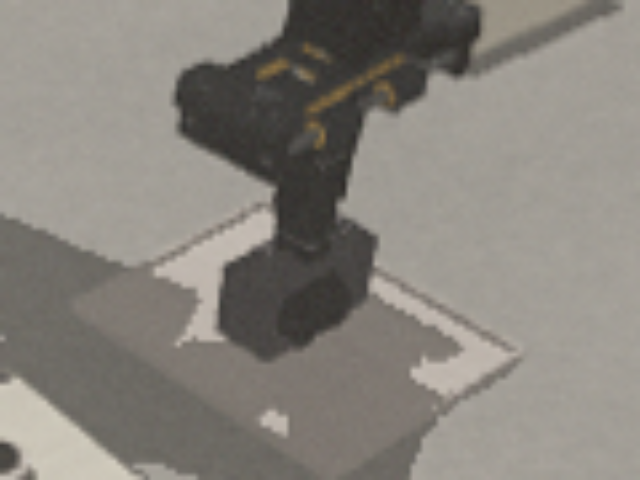

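```bash
python3 - <<'E'
from h import *
img,P=cloud('wrist')
x=P-[.4793,.3682,0]; c,s=np.cos(np.radians(4.9)),np.sin(np.radians(4.9))
u=x[...,0]*c+x[...,1]*s; v=-x[...,0]*s+x[...,1]*c
for a in np.arange(.02,.05,.003):
    m=(abs(v)<.006)&(u>a)&(u<a+.003); z=P[...,2][m]; print(a.round(3),m.sum(),np.percentile(z,[5,50,95]).round(4) if m.sum() else '')
E
```

```text
0.02 112 [0.0425 0.0636 0.0677]
0.023 2162 [0.1984 0.2117 0.2243]
0.026 2359 [0.1891 0.2185 0.2247]
0.029 438 [0.0381 0.1896 0.1908]
0.032 492 [0.0033 0.1871 0.1895]
0.035 53 [0.0018 0.0029 0.0336]
0.038 36 [0.0022 0.003  0.004 ]
0.041 36 [0.0019 0.003  0.0038]
0.044 36 [0.0016 0.003  0.0041]
0.047 35 [0.0013 0.0031 0.0039]
```

```bash
python3 -m pendant '[[-0.03,0,0,0,0,0,1],[-0.09,0,0,0,0,0,1],[-0.16,0,0,0,0,0,1],[-0.23,0,0,0,0,0,1],[-0.3,0,0,0,0,0,1],[-0.37,0,0,0,0,0,1],[-0.43,0,0,0,0,0,1],[-0.45,0,0,0,0,0,1]]'
python3 -m pendant '[[0,0,0,0,0,0,1],[0,0,-0.1,0,0,0,1],[0,0,-0.25,0,0,0,1],[0,0,-0.4,0,0,0,1],[0,0,-0.55,0,0,0,1],[0,0,-0.55,0,0,0,1]]'
python3 - <<'E'
from h import *
plan([.45,.20,.28],5)
img,P=cloud('wrist'); save(img,'w7.png')
print([r for r in look_for('cap','wrist')])
m=(np.hypot(P[...,0]-.479,P[...,1]-.368)<.06)&(P[...,2]>.018)&(P[...,2]<.06);Q=P[m]; print(len(Q),np.percentile(Q[:,2],[1,50,99]), cv2.minAreaRect(Q[:,:2].astype(np.float32)))
E
```

```text
time_s: 17.5
position: [0.3876, 0.3603, 0.172]
tcp_rot: [[0.996, 0.086, -0.002], [0.086, -0.996, -0.001], [-0.002, 0.001, -1.0]]
force: [-0.0, -0.4, -5.0]
opening: 0.268
grasp_force: 30.0
time_s: 18.1
position: [0.3928, 0.3622, 0.2863]
tcp_rot: [[0.996, 0.085, 0.01], [0.085, -0.996, 0.006], [0.011, -0.005, -1.0]]
force: [0.5, 0.8, -3.7]
opening: 0.27
grasp_force: 30.0
t 18.1 pos [0.3928 0.3622 0.2863] yaw 4.85 F [ 0.48  0.82 -3.72] open 0.2697695015289463 gf 29.99061880982481
shift [0.216  0.8326 0.0297] turn [-0.0016 -0.0034 -0.0008]
[{'extent': [229.9, 79.7, 286.8, 138.5], 'conf': 0.92}, {'extent': [196.1, 178.3, 321.2, 294.4], 'conf': 0.16}]
2670 [0.03319785 0.04247374 0.04685443] ((0.47853899002075195, 0.36797529458999634), (0.07089201360940933, 0.07094171643257141), 30.91033172607422)
```

View pics/w7.png

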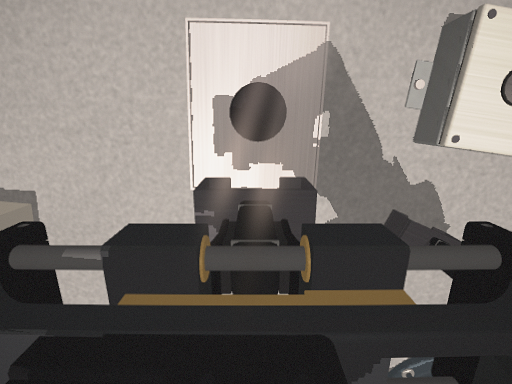

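```bash
python3 -m pendant '[[-0.1,0,0,0,0,0,1],[-0.25,0,0,0,0,0,1],[-0.4,0,0,0,0,0,1],[-0.4,0,0,0,0,0,1],[-0.4,0,0,0,0,0,1]]'
python3 -c "
from h import *
plan([.315,.36,.157],5)
img,P=cloud('wrist')
m=(np.hypot(P[...,0]-.33,P[...,1]-.36)<.12)&(P[...,2]>.01);Q=P[m&(P[...,2]<.1)];print(len(Q),Q.mean(0) if len(Q) else '')
"
```

```text
time_s: 18.7
position: [0.3092, 0.3535, 0.2807]
tcp_rot: [[0.996, 0.086, -0.002], [0.086, -0.996, -0.002], [-0.002, 0.001, -1.0]]
force: [0.8, 0.9, -4.1]
opening: 0.276
grasp_force: 30.0
t 18.7 pos [0.3092 0.3535 0.2807] yaw 4.92 F [ 0.76  0.88 -4.05] open 0.2761680898830217 gf 29.990652756532654
shift [ 0.033  -0.0308  0.6183] turn [ 0.0005  0.0006 -0.0004]
218 [0.43028324 0.36904982 0.02998568]
```

```bash
python3 -m pendant '[[0,0,0.1,0,0,0,1],[0,0,0.25,0,0,0,1],[0,0,0.4,0,0,0,1],[0,0,0.5,0,0,0,1],[0,0,0.56,0,0,0,1],[0,0,0.58,0,0,0,1],[0,0,0.59,0,0,0,1],[0,0,0.59,0,0,0,1]]'
python3 -c "
from h import *
plan([.309,.3535,.1555],5)"
```

```text
time_s: 19.55
position: [0.3108, 0.3541, 0.1641]
tcp_rot: [[0.996, 0.085, 0.001], [0.085, -0.996, 0.0], [0.001, -0.0, -1.0]]
force: [-0.1, -0.6, -4.2]
opening: 0.275
grasp_force: 30.0
t 19.55 pos [0.3108 0.3541 0.1641] yaw 4.85 F [-0.11 -0.55 -4.23] open 0.2750103742277721 gf 29.990475873928517
shift [-0.0094  0.0024  0.043 ] turn [-0.0001 -0.0003 -0.0008]
```

```bash
python3 -m pendant '[[0,0,0.01,0,0,0,1],[0,0,0.02,0,0,0,1],[0,0,0.03,0,0,0,1],[0,0,0.037,0,0,0,1],[0,0,0.041,0,0,0,1],[0,0,0.041,0,0,0,1],[0,0,0.041,0,0,0,1]]'
python3 -m pendant '[[0,0,0,0,0,0,0.2],[0,0,0,0,0,0,-0.2],[0,0,0,0,0,0,-0.6],[0,0,0,0,0,0,-1],[0,0,0,0,0,0,-1],[0,0,0,0,0,0,-1],[0,0,0,0,0,0,-1],[0,0,0,0,0,0,-1]]'
python3 -m pendant '[[0,0,-0.05,0,0,0,-1],[0,0,-0.2,0,0,0,-1],[0,0,-0.4,0,0,0,-1],[0,0,-0.6,0,0,0,-1],[0,0,-0.8,0,0,0,-1],[0,0,-0.8,0,0,0,-1],[0,0,-0.8,0,0,0,-1]]'
python3 - <<'E'
from h import *
img,P=cloud('scene'); save(cv2.resize(img[70:220,210:410],(640,480)),'c8.png')
img,P=cloud('wrist')
m=(np.hypot(P[...,0]-.31,P[...,1]-.354)<.06)&(P[...,2]>.045)&(P[...,2]<.06);Q=P[m];print(len(Q),Q.mean(0), cv2.minAreaRect(Q[:,:2].astype(np.float32)))
E
```

```text
time_s: 20.25
position: [0.31, 0.3539, 0.1559]
tcp_rot: [[0.996, 0.085, 0.0], [0.085, -0.996, 0.0], [0.0, -0.0, -1.0]]
force: [0.0, -0.9, -3.1]
opening: 0.273
grasp_force: 30.0
time_s: 21.05
position: [0.31, 0.3539, 0.1558]
tcp_rot: [[0.996, 0.085, -0.0], [0.085, -0.996, -0.0], [-0.0, 0.0, -1.0]]
force: [-1.0, 0.1, 0.2]
opening: 0.92
grasp_force: 0.0
time_s: 21.75
position: [0.31, 0.3539, 0.3173]
tcp_rot: [[0.996, 0.085, 0.003], [0.085, -0.996, 0.002], [0.003, -0.002, -1.0]]
force: [0.2, 0.1, -0.2]
opening: 1.002
grasp_force: 0.0
1676 [0.31260567 0.35465715 0.05075387] ((0.3106691241264343, 0.35445261001586914), (0.04340379312634468, 0.09611177444458008), 4.77981424331665)
```

View pics/c8.png

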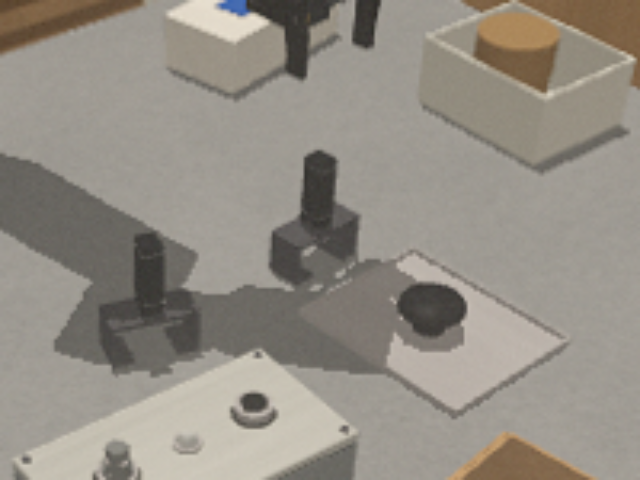

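The cap stands on its neck in the tray (430,310), the puller stands upright on the bench (318,220), and the gripper is clear above it.

```bash
python3 -c "
from rig import bot
print(bot.hand_in())"
```

```text
the job is handed in; nothing more can be done
None
```

The job is handed in at about 22 s: the puller popped the cap straight off its stem, the cap stands on its neck mid-tray, the puller stands released on the bench, and the tape roll, carton and cutter were not touched; the hand-in returned no verdict.

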